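# Trial-start the repaired coin-operated wash control

### The arm

A 6-joint arm with a two-finger parallel gripper is mounted at the origin on a cart in front of the work surface, level with it; the furniture and walls round the work are solid. World frame = base frame: x ahead of the robot, y to its left, z up, the work surface at z = 0. Lengths are in m, angles in rad, forces in N, time in s.
With the tool pointing down it reaches from about 0.3 to 0.875 m from the base axis. Payload 6.4 kg.
Tool frame: the origin (TCP) lies midway between the tips of the shut fingers; the grasp point (between the pads) lies 19 mm behind it (grasp_offset is the distance from the TCP to the grasp point, in m); z points along the fingers, y is the line along which they close (so a half turn about z gives the same grasp; the last joint's range is limited). The gripper opens to 85 mm and grips with 20 to 120 N. Pads are 22 mm wide; open, the fingers measure 114 mm over their backs; the gripper's body (76 mm by 85 mm) begins 54 mm behind the grasp point. The pads swing forward as they close: fully open they stand 13 mm farther back than shut.
Start: joints at [1.107, 0.181, 1.607, -0, 1.354, -0.206], TCP at [0.147, 0.556, 0.231] pointing down, gripper open.
Joint ranges: [-2.99, 2.99], [-0.89, 2.07], [0.3, 2.58], [-1.14, 4.28], [0, 2.63], [-3.12, 3.12]. Speed limits (rad/s): [2.57, 2.57, 3.01, 3.14, 3.14, 3.14].

### API

Orientations are given as a unit quaternion [w, x, y, z].
In Python, from bench import * gives the robot as it stands. The module is installed in compiled form; this text tells all that it offers.
- The arm moves only by the tool servo_tool, never from a script. Its argument "commands" is text: rows parted by semicolons, each of 7 numbers parted by spaces: the turn, a rotation vector about the tool's x, y, z in rad, then the shift along the tool's x, y, z in mm, then the opening, from 0 (shut) to 1 (fully open). In form: wx wy wz dx dy dz claw; .... A call has 1 to 5 rows; each row shifts and turns the commanded pose from where the row before left it, along the tool's axes as they then stand; what a row does not reach is not made up. A row lasts 1/8 s, in which the tool goes at most 62.5 mm and 10.7 degrees, less where a joint would pass 70% of its speed; a pose out of reach is approached as far as the arm can. A call with a gripper value outside its range is refused whole. The fingers move at their own pace and stop on an object; the grip force is fixed at half the most. Time passes only in rows, so rows that do not move let the fingers close. It gives the time, the measured TCP pose, the force, the opening and the grip force at its end, in the units of the state.
- get_obs(): the state, without advancing time (a new reading comes with each control period).
- camera(name): name is "side" or "top"; returns the picture (384x512x3 uint8, blue, green, red); there is no depth.
- calibration(name): a dict with "fx", "fy", "cx", "cy" (pixels), "R" (3x3) and "t" (3): a world point X has camera coordinates R X + t. Camera axes: x right, y down, z forward; pixel columns grow to the right and rows downward; lengths in m; the calibration is good to about 2 mm. A picture is of the moment at which its call begins. calibration takes no time and is no camera call.
- hand_in(): hands the job in; it is judged then, once.
The state is a dict: "time_s": time; "q": joint angles; "dq": joint speeds; "joint_efforts": joint torques, N m; "eef_pos": TCP position; "eef_rot": TCP orientation; "wrist_force": force on the tool from outside, world axes, zero at the start; "torque": the same for the moment, N m; "opening": opening from 0.0 (shut) to 1.0 (fully open); "grasp_force": force on a finger pad.
Only numpy, scipy, OpenCV 4.12 (cv2) and the standard library are available. Lean on these libraries where they do the work, as an engineer would, in place of code of your own. Each camera call takes 0.05 s, during which the arm holds its last target. There are 200 camera calls.

### The job

Give the repaired coin-operated wash control a trial start, pushing and pressing with the tips of the closed fingers: push the tongue of the coin slide fully home, then press down the raised, ridged end (the end toward you) of the rocker on the control box until it has tipped fully over, and then press the large round start key fully down for a moment and let it spring back. Keep to this order, leave the small square stop key unpressed, and do not lift or shift the mug, the pipe coupling or the thread spool that stand around.

Things in the scene. Friction and masses are not known exactly. Their poses are not given: they have to be found in the camera images.
- coin_slide: coin slide mechanism: light metal housing on a wooden block, 115 x 150 x 68 mm without its tongue, fixed to the table; it may stand to the left or the right of the control box. Origin under its middle on the table. Its x axis points from the tongue side into the housing (the direction to push, roughly away from the robot), z up.
- coin_slide_slide (a joint): how far the coin tongue is pushed in, m: 0 fully out, 0.045 fully home against its stop; light friction of about 1 N, stays where left. Fully home means above 0.040.
- tongue_face (a point): middle of the outer face of the coin tongue, an upright plate 92 mm wide (along y) that reaches from 33 to 53 mm above the table; moves with the tongue. x axis is the push direction. Clear table in front of it. When it is home it still stands 12 mm proud of the wooden block.
- control_box: low grey control box with a bare metal top plate, 110 (x) x 180 (y) mm, top plate 40 mm above the table, fixed to the table. Origin under its middle on the table; x points away from the robot side, z up. The rocker, the start key and the stop key sit on its top in one row along its y, 58 mm apart, in any order.
- rocker (a joint): angle of the rocker, rad: 0 = ridged end up (plain far end down), 0.36 = ridged end fully down; stays where it is left (about 2 N at the ridge to move it). Fully tipped means above 0.31.
- rocker_ridge (a point): top of the small raised ridge (22 mm long across, 4 mm wide) near the ridged end of the white rocker plate (62 x 30 mm, long along the box's x, the ridged end toward the robot). The point lies 25 mm from the rocker's axis; about 65 mm above the table when up, 56 mm when fully down. x axis of this point points roughly from the ridged end to the plain end.
- start_key (a joint): how far the start key is pressed, m: 0 up, 0.007 fully down; springs back. It takes 1 N to start and about 5 N fully down. Pressed means above 0.0055.
- start_key_top (a point): middle of the top of the large round start key, white, 36 mm across, in a round black bezel; 56 mm above the table when up. Moves with the key, z up.
- stop_key (a joint): how far the stop key is pressed, m: 0 up, 0.007 fully down; springs back, 1 to 5 N. Must not be pressed (3 mm or more).
- stop_key_top (a point): middle of the top of the small square stop key, white, 22 x 22 mm, in a square black bezel; 56 mm above the table. Not to be pressed.
- mug: white mug with dots, 82 mm across, 91 mm high, at the back right; bystander, loose. Origin at its underside.
- coupling: white plastic pipe coupling, 42 mm across, 50 mm high, standing at the back; bystander, loose. Origin at the centre of its underside.
- spool_a: wooden thread spool with red thread, 30 mm across, 42 mm high, standing near the front edge of the table; bystander, loose. Origin at the centre of its underside.

How it is judged:
On the way, in this order (a step that is already met when the one before it is completed fails the run):
1. the coin tongue is pushed fully home (value of joint coin_slide_slide above 0.04 m), for 0.1 s.
2. the rocker is tipped fully over, ridged end down (value of joint rocker above 0.31 rad), for 0.1 s.
3. the start key is pressed fully down (value of joint start_key above 0.0055 m), for 0.1 s.
At the end, for the whole second after the job is handed in: The coin tongue is home (over 40 of 45 mm), the rocker's ridged end is down (over 0.31 of 0.36 rad), the start and stop keys are up (within 1.5 mm), and mug, coupling and spool are within 15 mm of where they stood (value of joint coin_slide_slide above 0.04 m and value of joint rocker above 0.31 rad and value of joint each of start_key, stop_key below 0.0015 m and distance of each of mug, coupling, spool_a from where it was at the start of the episode below 0.015 m); the robot touches nothing.
It fails at once if the stop key is pressed (value of joint stop_key above 0.003 m).
It fails at once if the rocker is tipped before the coin tongue is home (value of joint rocker above 0.18 rad and value of joint coin_slide_slide below 0.04 m).
It fails at once if the start key is pressed before the coin tongue is home and the rocker tipped (value of joint start_key above 0.003 m and (value of joint coin_slide_slide below 0.04 m or value of joint rocker below 0.31 rad)).
It fails at once if the mug, coupling or spool is shifted, lifted or knocked over (distance of any of mug, coupling, spool_a from where it was at the start of the episode above 0.015 m or angle between any of mug, coupling, spool_a's own z axis and vertical above 0.4 rad).
It also fails if it takes over 45 s, if anything falls off the work surface, if the arm or the gripper's body presses on something with over 40 N, if the wrist force passes 120 N, or if a joint passes its speed limit or range.

## Working session

There is one attempt and no reset: what is moved stays moved. The work goes in short steps, Python scripts to look and compute and a tool call to move; the robot and the scene stay as the last step left them, time stands still between calls to the robot, and variables do not carry over. Pictures are saved under pics/ and viewed, at most 10 in all, crops included, and the job is handed in when it is done.

Besides the shell and the picture viewer there is one more tool, called after "Emit:" as name(argument=value, ...) on one line, values as JSON. servo_tool: Moves the arm, as the interface text tells. Its arguments: {"type":"object","properties":{"commands":{"type":"string"}},"required":["commands"]}

```bash
mkdir -p pics; cat > h.py <<'E'
from bench import *
import numpy as np, cv2
def ray(n,u,v):
    c=calibration(n);R=np.array(c["R"]);t=np.array(c["t"])
    d=R.T@np.array([(u-c["cx"])/c["fx"],(v-c["cy"])/c["fy"],1]);return -R.T@t,d
def onz(n,u,v,z):
    o,d=ray(n,u,v);return o+d*(z-o[2])/d[2]
def proj(n,X):
    c=calibration(n);p=np.array(c["R"])@np.array(X)+np.array(c["t"]);return c["fx"]*p[0]/p[2]+c["cx"],c["fy"]*p[1]/p[2]+c["cy"]
def tri(pt,ps):
    o1,d1=ray("top",*pt);o2,d2=ray("side",*ps)
    s=np.linalg.lstsq(np.c_[d1,-d2],o2-o1,rcond=None)[0]
    a=o1+d1*s[0];b=o2+d2*s[1];return (a+b)/2,np.linalg.norm(a-b)
E
python3 - <<'E'
from h import *
for n in("top","side"):
    cv2.imwrite(f"pics/{n}0.png",cv2.resize(camera(n),(800,600),interpolation=cv2.INTER_CUBIC)); print(n,ray(n,256,192))
o=get_obs();print(o["time_s"],o["eef_pos"],o["eef_rot"],o["opening"])
E
```

```text
top (array([0.41230306, 0.19712871, 1.3520226 ]), array([ 1.25834734e-01, -6.63020403e-05, -9.92057374e-01]))
side (array([ 0.1818272 , -0.57332278,  0.40093371]), array([ 0.41129703,  0.83095787, -0.37475017]))
0.1 [0.14636402 0.55554293 0.23048379] [-2.35334815e-04  1.28542763e-01  9.91703650e-01 -7.57074970e-04] 0.9983682652416694
```

View pics/top0.png

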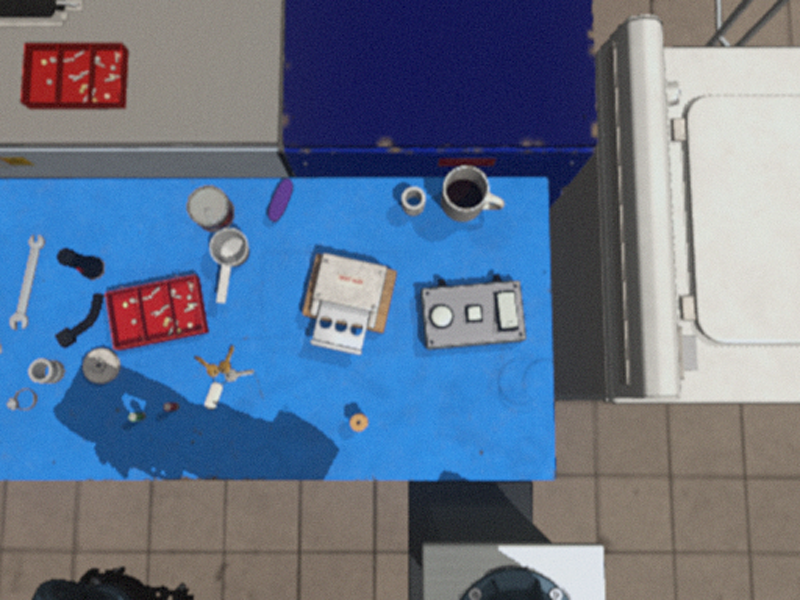

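View pics/side0.png

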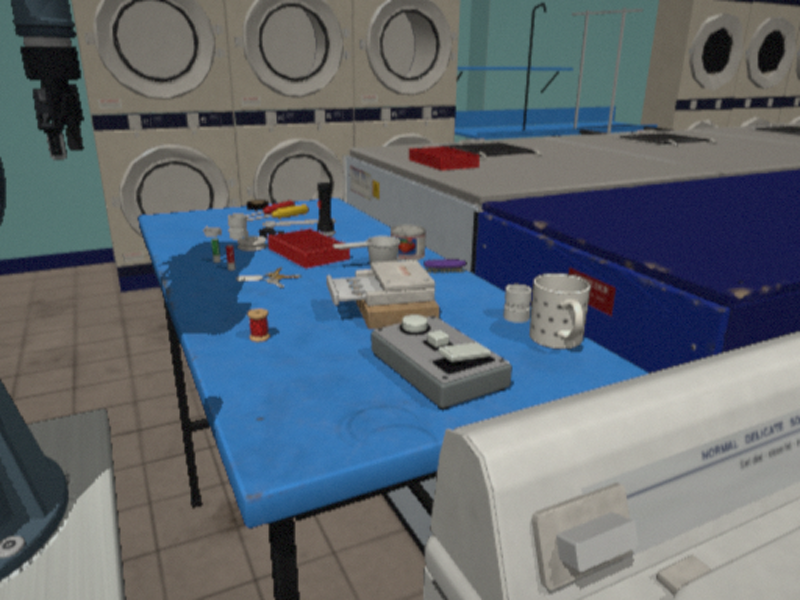

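Top view (800x600 scale): start key at (440,316), stop at (474,313), rocker at (508,310), tongue front edge from (312,344) to (362,352), spool at (358,422). The side view shows the same items: start (414,323), stop (438,339), rocker (467,352). I'll enlarge both for accurate points.

```bash
python3 - <<'E'
from h import *
for n,(x,y,w,h) in dict(top=(190,155,150,80),side=(200,160,140,105)).items():
    im=np.mean([camera(n).astype(float) for _ in range(4)],0).astype(np.uint8); cv2.imwrite(f"pics/{n}raw.png",im)
    c=cv2.resize(im[y:y+h,x:x+w],None,fx=5.3,fy=5.3,interpolation=cv2.INTER_CUBIC); cv2.imwrite(f"pics/{n}1.png",c)
    g=cv2.cvtColor(im,cv2.COLOR_BGR2HSV); m=((g[...,2]>165)&(g[...,1]<60)).astype(np.uint8)
    k,l,s,ce=cv2.connectedComponentsWithStats(m,connectivity=4)
    for i in range(1,k):
        if 15<s[i,4]<3000 and x-5<ce[i][0]<x+w+5 and y<ce[i][1]<y+h: print(n,s[i],ce[i].round(2),onz(n,*ce[i],.056).round(4))
E
```

```text
top [ 199  163   48   64 1979] [221.59 192.11] [0.5765 0.2919 0.056 ]
top [319 187  14  22 222] [324.67 198.15] [0.5594 0.0082 0.056 ]
top [277 196  12  13 120] [282.54 202.01] [0.5489 0.1241 0.056 ]
top [300 196   8   9  56] [303.34 200.16] [0.5539 0.0669 0.056 ]
top [296 213  35   6 125] [312.69 215.25] [0.5123 0.0419 0.056 ]
side [240 167  34  16 392] [256.24 174.69] [0.6143 0.3002 0.056 ]
side [228 172   8   3  18] [231.72 173.22] [0.5602 0.3374 0.056 ]
side [215 178  13  13  99] [219.63 184.54] [0.5008 0.2723 0.056 ]
side [231 178  15  11  71] [236.2  183.59] [0.5403 0.2615 0.056 ]
side [258 202  15   7  80] [265.04 204.89] [0.5455 0.1165 0.056 ]
side [275 212  12   6  45] [280.31 214.13] [0.5525 0.0616 0.056 ]
side [282 220  32   9 180] [297.41 223.76] [0.5612 0.009  0.056 ]
```

View pics/top1.png

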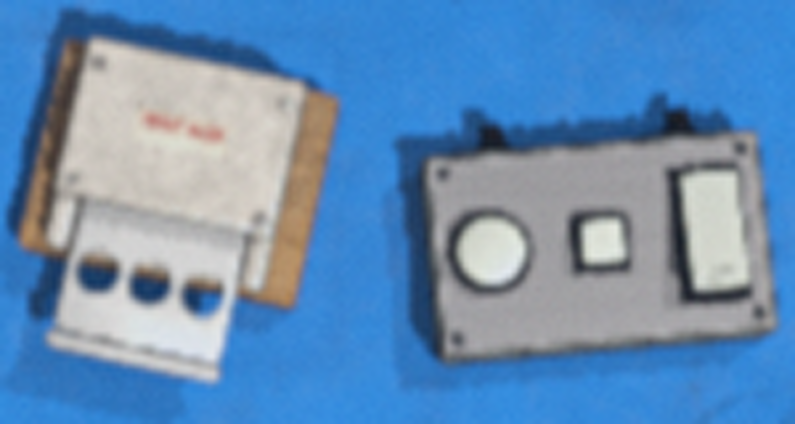

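View pics/side1.png

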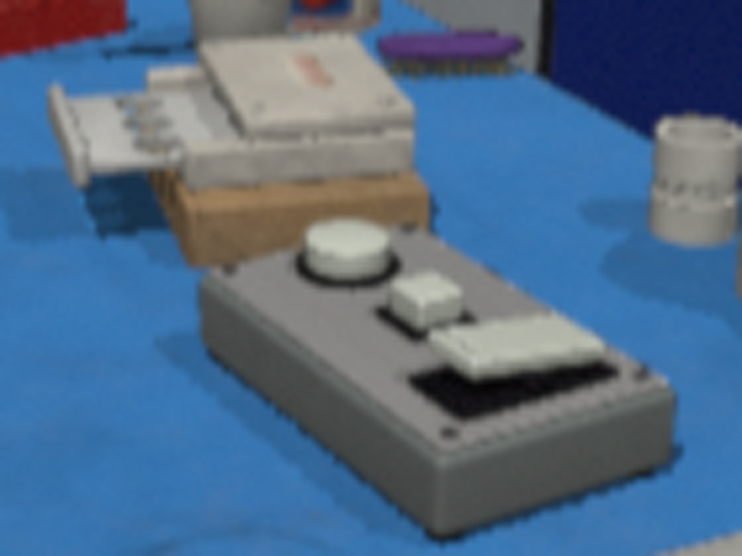

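The top crop shows the start key at (491,251), stop at (603,242), the rocker with its faint ridge at about (721,272), and the tongue's outer edge from (46,343) to (215,380). In the side crop the start top is at (348,240), stop at (427,288), the rocker's raised end at left (430,340)–(478,372), and the tongue face runs from (52,90) at the far top to (78,185) at the near bottom.

```bash
python3 - <<'E'
from h import *
T=lambda u,v:((u+.5)/5.3-.5+190,(v+.5)/5.3-.5+155)
S=lambda u,v:((u+.5)/5.3-.5+200,(v+.5)/5.3-.5+160)
for nm,a,b in [("start",(491,251),(348,238)),("stop",(603,242),(427,286)),("rock nearL",(688,291),(430,338)),("rock nearR",(746,287),(478,366)),("rock farR",(738,168),(605,348)),("tongue L top",(48,335),(53,88)),("tongue R top",(216,373),(72,148))]:
    X,e=tri(T(*a),S(*b));print(nm,X.round(4),round(e,4))
print("ridge",onz("top",*T(721,272),.065))
for p in [(46,343),(215,380)]: print("face",onz("top",*T(*p),.053),onz("top",*T(*p),.033))
print("spool",onz("top",358*.64,422*.64,.042))
e=onz("top",*T(491,251),.056);s=onz("top",*T(603,242),.056);d=s-e;print(e,s,np.linalg.norm(d),"3rd",s+d,"yaw",np.arctan2(d[0],-d[1]))
for b in("near",(446,360)),("R",(775,325)),("far",(425,155)),("farR",(750,133)):print(b,onz("top",*T(*b[1]),.04))
from scipy.spatial.transform import Rotation as Ro
o=get_obs();q=o["eef_rot"];print(Ro.from_quat([*q[1:],q[0]]).as_matrix().round(3),o["time_s"])
E
```

```text
start [0.5498 0.1246 0.0528] 0.0009
stop [0.5543 0.0665 0.0548] 0.0011
rock nearL [0.5295 0.0226 0.0572] 0.0034
rock nearR [ 0.5317 -0.0073  0.0591] 0.0042
rock farR [ 0.592  -0.0041  0.0523] 0.0018
tongue L top [0.5054 0.3551 0.05  ] 0.0016
tongue R top [0.4844 0.268  0.0525] 0.0037
ridge [0.53706853 0.00731006 0.065     ]
face [0.50176839 0.35548956 0.053     ] [0.50314581 0.35792771 0.033     ]
face [0.48254472 0.26790049 0.053     ] [0.48362617 0.26899011 0.033     ]
spool [0.36382976 0.27066482 0.042     ]
[0.54902509 0.12497626 0.056     ] [0.55364404 0.06685045 0.056     ] 0.05830903882942088 3rd [0.55826298 0.00872465 0.056     ] yaw 0.07929792226629406
('near', (446, 360)) [0.49353885 0.14805526 0.04      ]
('R', (775, 325)) [ 0.51163289 -0.02403608  0.04      ]
('far', (425, 155)) [0.60167168 0.15847143 0.04      ]
('farR', (750, 133)) [ 0.61316844 -0.01316478  0.04      ]
[[-0.967  0.255  0.   ]
 [ 0.255  0.967 -0.   ]
 [-0.    -0.    -1.   ]] 0.5
```

Emit:
servo_tool(commands="0 0 -0.04 0 0 0 0; 0 0 0 -40 -18 0 0; 0 0 0 -40 -18 0 0; 0 0 0 -40 -18 0 0; 0 0 0 -40 -18 0 0")

```text
time_s: 1.12
eef_pos: [0.2883, 0.4503, 0.2315]
eef_rot: [0.0, 0.109, 0.994, 0.0]
wrist_force: [0.0, 0.1, 0.4]
opening: -0.0
grasp_force: 0.0
```

Emit:
servo_tool(commands="0 0 0 -40 -18 0 0; 0 0 0 -40 -18 0 0; 0 0 0 -40 -18 0 0; 0 0 0 -40 -18 0 0; 0 0 0 0 0 0 0")

```text
time_s: 1.75
eef_pos: [0.4301, 0.3445, 0.2313]
eef_rot: [0.0, 0.111, 0.994, -0.0]
wrist_force: [-0.4, 0.2, -0.4]
opening: -0.002
grasp_force: 0.0
```

Emit:
servo_tool(commands="0 0 0 -16 -9 30 0; 0 0 0 -16 -9 40 0; 0 0 0 0 0 50 0; 0 0 0 0 0 50 0; 0 0 0 0 0 25 0")

```text
time_s: 2.38
eef_pos: [0.4526, 0.3216, 0.0333]
eef_rot: [-0.002, 0.108, 0.994, -0.001]
wrist_force: [0.2, -0.2, 0.4]
opening: -0.003
grasp_force: 0.0
```

```bash
python3 - <<'E'
from h import *
o=get_obs();print(o["eef_pos"],o["time_s"])
a=camera("top")[140:270,180:345];b=camera("side")[130:260,180:345]
cv2.imwrite("pics/c2.png",np.vstack([cv2.resize(i,None,fx=2.3,fy=2.3,interpolation=cv2.INTER_CUBIC) for i in(a,b)]))
E
```

```text
[0.45255846 0.32164783 0.0332905 ] 2.375
```

View pics/c2.png

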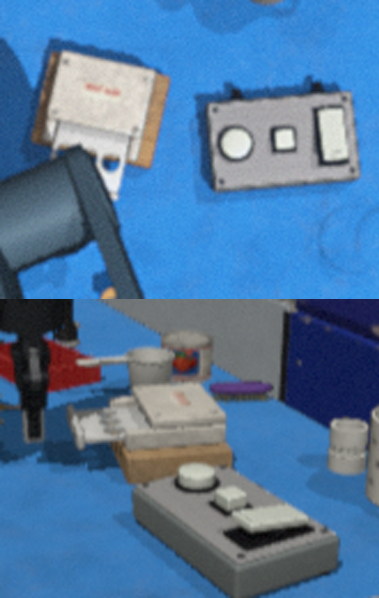

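The fingers stand in front of the tongue with a gap of about 25 mm; in the side half they are at (33,430) and the tongue is at (85,425). I'll push.

Emit:
servo_tool(commands="0 0 0 -14 0 -2 0; 0 0 0 -14 0 0 0; 0 0 0 -14 0 0 0; 0 0 0 -12 0 0 0; 0 0 0 0 0 0 0")

```text
time_s: 3.1
eef_pos: [0.5094, 0.3097, 0.0386]
eef_rot: [0.001, 0.109, 0.994, 0.0]
wrist_force: [-0.6, -0.3, 0.6]
opening: 0.003
grasp_force: 0.0
```

Emit:
servo_tool(commands="0 0 0 -8 0 0 0; 0 0 0 -6 0 0 0; 0 0 0 -3 0 0 0; 0 0 0 0 0 0 0")

```text
time_s: 3.6
eef_pos: [0.5168, 0.3078, 0.0374]
eef_rot: [-0.008, 0.108, 0.994, -0.001]
wrist_force: [-27.1, 4.2, 18.2]
opening: 0.001
grasp_force: 13.5
```

```bash
python3 - <<'E'
from h import *
o=get_obs();print(o["eef_pos"],o["wrist_force"],o["torque"])
a=camera("top")[150:240,180:270];b=camera("side")[140:230,180:270]
cv2.imwrite("pics/c3.png",np.hstack([cv2.resize(i,None,fx=4.4,fy=4.4,interpolation=cv2.INTER_CUBIC) for i in(a,b)]))
E
```

```text
[0.51675661 0.30781722 0.03736709] [-27.07161666   4.21940931  18.24129018] [ 0.65038148  4.18303325 -0.03287777]
```

View pics/c3.png

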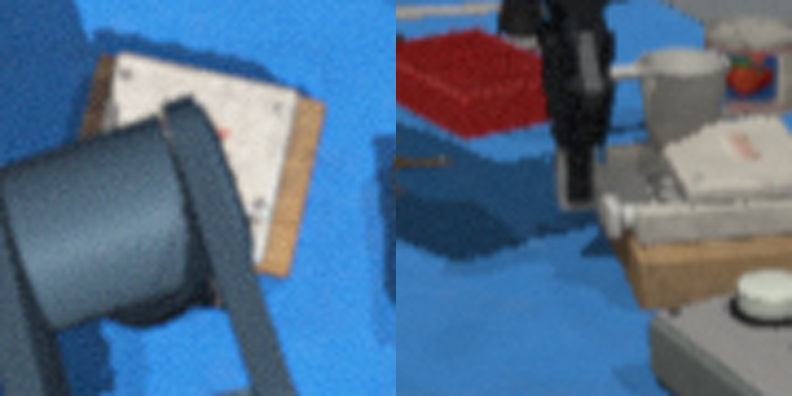

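```bash
python3 - <<'E'
from h import *
for s in(0,.036,.040,.045):
    u,v=proj("side",np.array([.4834,.268,.053])+s*np.array([.976,-.219,0])); print(s,((u-180+.5)*4.4+396,(v-140+.5)*4.4), (u-200+.5)*5.3,(v-160+.5)*5.3)
E
```

```text
0 (np.float64(545.8658570286966), np.float64(210.45693150930018)) 74.52023687547546 147.50494022711155
0.036 (np.float64(610.5197345034472), np.float64(205.61986925423128)) 152.39877110642504 141.6784788744149
0.04 (np.float64(617.6359832453581), np.float64(205.08746904048357)) 160.97061618190864 141.0371786169461
0.045 (np.float64(626.5125059948022), np.float64(204.42337440572075)) 171.66279131192073 140.2372464432545
```

Firm stop at 27 N. I'll back off and check the tongue.

Emit:
servo_tool(commands="0 0 0 15 0 0 0; 0 0 0 20 0 0 0; 0 0 0 0 0 0 0")

```text
time_s: 4.08
eef_pos: [0.4894, 0.3142, 0.0381]
eef_rot: [-0.0, 0.108, 0.994, -0.0]
wrist_force: [0.4, 0.4, 0.5]
opening: 0.002
grasp_force: 0.0
```

```bash
python3 - <<'E'
from h import *
print(get_obs()["eef_pos"],get_obs()["wrist_force"])
a=cv2.imread("pics/sideraw.png")[165:215,205:255]
b=np.mean([camera("side").astype(float) for _ in range(4)],0).astype(np.uint8)[165:215,205:255]
cv2.imwrite("pics/c4.png",np.hstack([cv2.resize(i,None,fx=8,fy=8,interpolation=cv2.INTER_CUBIC) for i in(a,b)]))
for s in(0,.036,.040,.045):
    u,v=proj("side",np.array([.4834,.268,.053])+s*np.array([.976,-.219,0])); print(s,(u-205+.5)*8,(v-165+.5)*8)
E
```

```text
[0.48937748 0.31419816 0.03808202] [0.38177974 0.41768991 0.51625599]
0 72.48337641581202 182.64896638054574
0.036 190.03588091535858 173.85430773496591
0.04 202.97451499156023 172.88630734633375
0.045 219.11364726327656 171.67886255585586
```

View pics/c4.png

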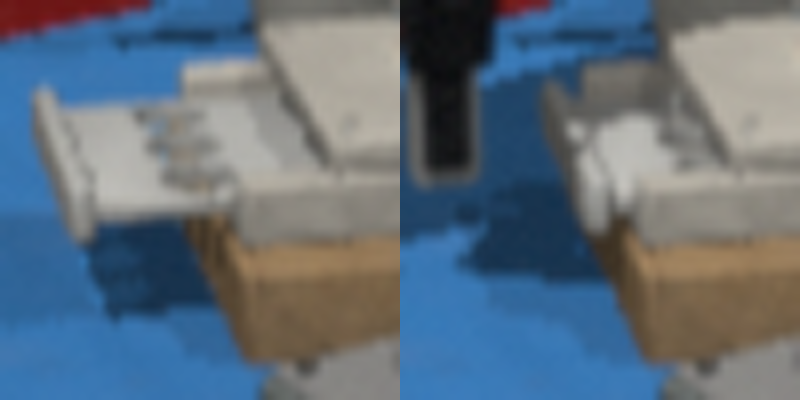

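```bash
python3 - <<'E'
from h import *
C=lambda u,v:((u+.5)/8-.5+205,(v+.5)/8-.5+165)
T=lambda u,v:((u+.5)/5.3-.5+190,(v+.5)/5.3-.5+155)
p=np.array([.976,-.219])
for n,X in [("block corner floor side",onz("side",*C(250,360),0)),("block corner top tri",tri(T(293,305),C(243,265))[0]),("block far-left top z.03",onz("top",*T(20,245),.03)),("tongue0 near bottom",onz("side",*C(80,243),.033)),("tongue0 far top",onz("side",*C(40,90),.053)),
 ("tongue1 near bottom",onz("side",*C(190,233),.033)),("tongue1 far top",onz("side",*C(148,85),.053))]: print(n,X.round(4),"along",(X[:2]@p).round(4))
E
```

```text
block corner floor side [0.5266 0.2333 0.    ] along 0.4629
block corner top tri [0.5227 0.2282 0.0342] along 0.4602
block far-left top z.03 [0.5553 0.3728 0.03  ] along 0.4603
tongue0 near bottom [0.4852 0.2674 0.033 ] along 0.415
tongue0 far top [0.5028 0.3502 0.053 ] along 0.414
tongue1 near bottom [0.5187 0.2609 0.033 ] along 0.4491
tongue1 far top [0.5367 0.3402 0.053 ] along 0.4493
```

The tongue stood 46–48 mm proud of the block at the start and stands 11–13 mm proud now. With the 27 N hard stop, that means it is fully home. Next is the rocker.

Emit:
servo_tool(commands="0 0 0 10 0 -40 0; 0 0 0 0 0 -50 0; 0 0 0 -20 -48 -10 0; 0 0 0 -20 -48 0 0; 0 0 0 -20 -48 0 0")

```text
time_s: 4.9
eef_pos: [0.5092, 0.1608, 0.139]
eef_rot: [0.001, 0.109, 0.994, 0.0]
wrist_force: [1.2, -0.1, 0.4]
opening: -0.001
grasp_force: 0.0
```

Emit:
servo_tool(commands="0 0 0 -20 -48 0 0; 0 0 0 -20 -48 0 0; 0 0 0 -20 -50 0 0; 0 0 0 0 0 0 0; 0 0 0 0 0 0 0")

```text
time_s: 5.52
eef_pos: [0.5353, 0.0068, 0.1383]
eef_rot: [-0.0, 0.109, 0.994, 0.0]
wrist_force: [-0.5, -0.5, -0.7]
opening: 0.001
grasp_force: 0.0
```

Emit:
servo_tool(commands="0 0 0 0 0 35 0; 0 0 0 0 0 30 0; 0 0 0 0 0 5 0; 0 0 0 0 0 0 0")

```text
time_s: 6.02
eef_pos: [0.5353, 0.0079, 0.0687]
eef_rot: [-0.0, 0.108, 0.994, 0.0]
wrist_force: [0.6, 0.6, 0.6]
opening: 0.001
grasp_force: 0.0
```

Emit:
servo_tool(commands="0 0 0 0 0 5 0; 0 0 0 0 0 5 0; 0 0 0 0 0 3 0; 0 0 0 0 0 0 0")

```text
time_s: 6.52
eef_pos: [0.5351, 0.007, 0.0559]
eef_rot: [-0.0, 0.109, 0.994, -0.0]
wrist_force: [-4.7, 1.1, 8.1]
opening: -0.003
grasp_force: 4.1
```

Emit:
servo_tool(commands="0 0 0 0 0 2 0; 0 0 0 0 0 0 0; 0 0 0 0 0 0 0")

```text
time_s: 6.9
eef_pos: [0.5352, 0.007, 0.0554]
eef_rot: [-0.0, 0.109, 0.994, -0.0]
wrist_force: [-10.8, 1.3, 21.8]
opening: 0.002
grasp_force: 11.4
```

Emit:
servo_tool(commands="0 0 0 0 0 -30 0; 0 0 0 0 0 -34 0; 0 0 0 4 40 0 0; 0 0 0 4 39 0 0; 0 0 0 3 39 0 0")

```text
time_s: 7.52
eef_pos: [0.5503, 0.1257, 0.1175]
eef_rot: [0.001, 0.109, 0.994, 0.0]
wrist_force: [0.9, -0.4, 0.1]
opening: 0.003
grasp_force: 0.0
```

Emit:
servo_tool(commands="0 0 0 0 0 0 0; 0 0 0 0 0 0 0")

```text
time_s: 7.78
eef_pos: [0.5499, 0.1243, 0.1171]
eef_rot: [0.0, 0.108, 0.994, -0.0]
wrist_force: [0.9, -1.0, -0.1]
opening: -0.005
grasp_force: 0.0
```

```bash
python3 - <<'E'
from h import *
print(get_obs()["eef_pos"])
b=camera("side")[170:270,220:345]
cv2.imwrite("pics/c5.png",cv2.resize(b,None,fx=5,fy=5,interpolation=cv2.INTER_CUBIC))
E
```

```text
[0.54988504 0.12433294 0.11707713]
```

View pics/c5.png

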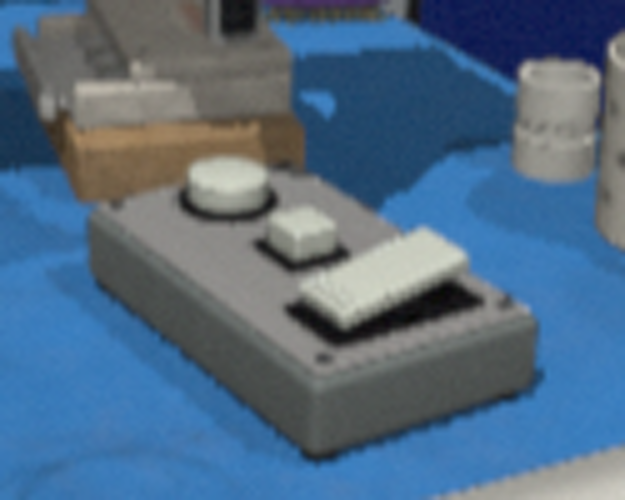

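The rocker has tipped, with the near end down at (330,310) and the far end up at (440,245). The tip is over the start key, so I'll press it: top at 56 mm, fully down at 49 mm.

Emit:
servo_tool(commands="0 0 0 0 0 35 0; 0 0 0 0 0 20 0; 0 0 0 0 0 6 0; 0 0 0 0 0 5 0; 0 0 0 0 0 0 0")

```text
time_s: 8.45
eef_pos: [0.5505, 0.1241, 0.0521]
eef_rot: [0.001, 0.109, 0.994, -0.0]
wrist_force: [-1.6, -1.5, 2.6]
opening: 0.0
grasp_force: 1.6
```

Emit:
servo_tool(commands="0 0 0 0 0 3 0; 0 0 0 0 0 2 0; 0 0 0 0 0 0 0; 0 0 0 0 0 0 0")

```text
time_s: 8.95
eef_pos: [0.551, 0.1245, 0.0487]
eef_rot: [0.001, 0.108, 0.994, -0.0]
wrist_force: [-5.7, -3.0, 18.1]
opening: 0.002
grasp_force: 8.8
```

Emit:
servo_tool(commands="0 0 0 0 0 -10 0; 0 0 0 0 0 -40 0; 0 0 0 0 0 -50 0; 0 0 0 0 0 0 0; 0 0 0 0 0 0 0")

```text
time_s: 9.57
eef_pos: [0.5496, 0.1249, 0.146]
eef_rot: [-0.0, 0.109, 0.994, 0.0]
wrist_force: [-0.9, 0.5, 0.2]
opening: -0.001
grasp_force: 0.0
```

```bash
python3 - <<'E'
from h import *
o=get_obs();print(o["eef_pos"],o["wrist_force"],o["dq"])
print(hand_in())
E
```

```text
[0.54964474 0.1248945  0.14601475] [-0.86112429  0.54633453  0.17920056] [-0.00055222  0.02530868  0.02022129 -0.00280068  0.00168515 -0.00027016]
the job is handed in; nothing more can be done
None
```

The job is handed in at about 9.6 s without a verdict shown: the tongue was pushed to its hard stop, the rocker tipped and the start key pressed to its stop and released, in that order; the arm never went near the stop key or the bystanders, but I took no final picture of the keys or bystanders.

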